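# Crimp and rack the milk sample vials

## Task

Seal the milk sample vials: clear the finished vial out of the bench crimper's nest into a bore of the white rack, then stand each of the other vials in the nest, squeeze the crimper's two handles together until they give and close fully so that the cap is crimped, and stand it upright, right down, in a free bore of the rack. Hold the vials by the glass, never by the cap, leave the crimper's handles sprung open, and leave everything else on the bench where it stands.

Things in the scene. Friction and masses are not known exactly. Their poses are not given: they have to be found in the camera images.
- crimper: Pincer crimper fixed on a grey base (164 x 90 x 10 mm). Origin on the bench under the pivot, x from pivot towards the jaws, z up. Two level levers, middle 63 mm high, cross at the pivot (18 mm post; highest point 73 mm). Squeezing the handles (12 mm round rubber bars, 40 to 106 mm behind the pivot at -x) closes the half-round jaws, 7 mm high, from +y and -y on the cap of a vial in the nest.
- nest (a point): Middle of the floor of the nest, a round white cup (inner diameter 37, outer 47, wall 10 mm high above this floor) 63 mm from the pivot along the crimper's +x, floor 12 mm above the bench. A vial stands upright in it, let down between the open jaws (46 mm apart). The levers are at its +y and -y sides: fingers that hold it go along the crimper's x (free from 17 to 50 mm from the vial's axis).
- grip (a point): Point midway between the two handles, 78 mm behind the pivot (crimper's -x), 63 mm above the bench: squeeze them here from above, fingers outside both handles, closing along the crimper's y. Over their outsides the handles measure 60 mm here when open and 27 mm when closed; they are sprung and open by themselves when let go.
- lever_l (a joint): Angle (rad) of the lever whose jaw is at the crimper's +y: 0 open, at rest; 0.20 fully closed, at its stop. At the grip point each handle takes about 3 N to move; from about 0.16 the jaws press on a flared cap and resistance rises to a peak of 11 to 16 N on each handle, then gives suddenly and the lever runs to its stop. A grip of 25 N is enough.
- lever_r (a joint): The same for the lever whose jaw is at the crimper's -y.
- vial0: Glass vial with white contents and a crimped aluminium cap: body 34 mm in diameter up to 38 mm high, then shoulder and neck, cap 20 mm in diameter from 47 to 58 mm (top), 70 g. At the start it stands in the nest. Origin at the centre of its underside, z up its axis. Well held by the glass with the fingertips about 16 mm above its underside, so that they stay clear of nest and rack.
- rack: White plastic rack block, 130 x 130 x 20 mm, fixed on the bench, with four round bores in a square of 62 mm pitch, each 37 mm in diameter and 12 mm deep. Origin under its centre, axes along its sides.
- vial1: Vial of the same size as vial0, 55 to 95 g, standing on the bench at the start with its cap not yet crimped: the skirt is flared to about 25 mm in diameter between 47 and 54 mm high and goes in to 20 mm by crimping, whichever way the vial is turned about its axis. Origin at the centre of its underside, z up. One of vial1 to vial3 may be absent.
- cap1: The cap with its skirt on vial1; origin on the axis 51 mm above the vial's underside. Not to be gripped by the fingers.
- skirt1a (a joint): How far the skirt of vial1's cap is pressed in, in m: 0 flared, 0.0024 crimped. It snaps between the two and stays crimped.
- vial2: Vial of the same size as vial0, 55 to 95 g, standing on the bench at the start with its cap not yet crimped: the skirt is flared to about 25 mm in diameter between 47 and 54 mm high and goes in to 20 mm by crimping, whichever way the vial is turned about its axis. Origin at the centre of its underside, z up. One of vial1 to vial3 may be absent.
- cap2: The cap with its skirt on vial2; origin on the axis 51 mm above the vial's underside. Not to be gripped by the fingers.
- skirt2a (a joint): How far the skirt of vial2's cap is pressed in, in m: 0 flared, 0.0024 crimped. It snaps between the two and stays crimped.
- vial3: Vial of the same size as vial0, 55 to 95 g, standing on the bench at the start with its cap not yet crimped: the skirt is flared to about 25 mm in diameter between 47 and 54 mm high and goes in to 20 mm by crimping, whichever way the vial is turned about its axis. Origin at the centre of its underside, z up. One of vial1 to vial3 may be absent.
- cap3: The cap with its skirt on vial3; origin on the axis 51 mm above the vial's underside. Not to be gripped by the fingers.
- skirt3a (a joint): How far the skirt of vial3's cap is pressed in, in m: 0 flared, 0.0024 crimped. It snaps between the two and stays crimped.
- cap0: The crimped cap on vial0; origin on the axis 51 mm above the vial's underside. Not to be gripped by the fingers.
- bore0 (a point): Middle of the floor of one of the rack's bores, 8 mm above the bench; a vial that is home has its origin here, the rack's top 12 mm higher.
- bore1 (a point): Middle of the floor of one of the rack's bores, 8 mm above the bench; a vial that is home has its origin here, the rack's top 12 mm higher.
- bore2 (a point): Middle of the floor of one of the rack's bores, 8 mm above the bench; a vial that is home has its origin here, the rack's top 12 mm higher.
- bore3 (a point): Middle of the floor of one of the rack's bores, 8 mm above the bench; a vial that is home has its origin here, the rack's top 12 mm higher.
- milk_bottle: White glass milk bottle, 64 mm diameter, 200 mm high, loose on the bench beyond the crimper: a bystander, to be left alone. Origin at the centre of its underside.
- cap_dish: Low white china dish, 84 mm diameter, 26 mm high, loose on the bench beyond the crimper: a bystander, to be left alone. Origin at the centre of its underside.
- beaker: Glass beaker, 68 mm diameter, 88 mm high, loose on the bench beyond the crimper: a bystander, to be left alone. Origin at the centre of its underside.

How it is judged:
At the end, for the whole second after the job is handed in: Every vial present stands in a bore of the rack (within 6 mm of its centre, its underside less than 3 mm above the bore's floor, less than 0.12 rad from upright), at rest; the caps of all vials are crimped (skirt pressed in more than 1.8 mm); both crimper levers are open again (below 0.05 rad) (((horizontal distance between vial0 and bore0 below 0.006 m and z of vial0 in the frame of bore0 below 0.003 m) or (horizontal distance between vial0 and bore1 below 0.006 m and z of vial0 in the frame of bore1 below 0.003 m) or (horizontal distance between vial0 and bore2 below 0.006 m and z of vial0 in the frame of bore2 below 0.003 m) or (horizontal distance between vial0 and bore3 below 0.006 m and z of vial0 in the frame of bore3 below 0.003 m)) and angle between each of vial0, vial1, vial2, vial3's own z axis and vertical below 0.12 rad and linear speed of each of vial0, vial1, vial2, vial3 below 0.02 m/s and ((horizontal distance between vial1 and bore0 below 0.006 m and z of vial1 in the frame of bore0 below 0.003 m) or (horizontal distance between vial1 and bore1 below 0.006 m and z of vial1 in the frame of bore1 below 0.003 m) or (horizontal distance between vial1 and bore2 below 0.006 m and z of vial1 in the frame of bore2 below 0.003 m) or (horizontal distance between vial1 and bore3 below 0.006 m and z of vial1 in the frame of bore3 below 0.003 m)) and value of joint each of skirt1a, skirt2a, skirt3a above 0.0018 m and ((horizontal distance between vial2 and bore0 below 0.006 m and z of vial2 in the frame of bore0 below 0.003 m) or (horizontal distance between vial2 and bore1 below 0.006 m and z of vial2 in the frame of bore1 below 0.003 m) or (horizontal distance between vial2 and bore2 below 0.006 m and z of vial2 in the frame of bore2 below 0.003 m) or (horizontal distance between vial2 and bore3 below 0.006 m and z of vial2 in the frame of bore3 below 0.003 m)) and ((horizontal distance between vial3 and bore0 below 0.006 m and z of vial3 in the frame of bore0 below 0.003 m) or (horizontal distance between vial3 and bore1 below 0.006 m and z of vial3 in the frame of bore1 below 0.003 m) or (horizontal distance between vial3 and bore2 below 0.006 m and z of vial3 in the frame of bore2 below 0.003 m) or (horizontal distance between vial3 and bore3 below 0.006 m and z of vial3 in the frame of bore3 below 0.003 m)) and value of joint each of lever_l, lever_r below 0.05 rad); the robot touches nothing.
It fails at once if the fingers press on a vial's cap (more than 2 N) instead of its glass (contact force between the fingers and cap0 above 2 N or contact force between the fingers and cap1 above 2 N or contact force between the fingers and cap2 above 2 N or contact force between the fingers and cap3 above 2 N).
It fails at once if the milk bottle, the dish or the beaker is moved more than 40 mm (distance of any of milk_bottle, cap_dish, beaker from where it was at the start of the episode above 0.04 m).
Of vial1, vial2, vial3 only 2 to 3 are there at a start; the rules pass over those that are not, and their reading is None.
At some moment in a run one of vial1, vial2, vial3 may be knocked a few centimetres aside while the robot is not near it.
It also fails if it takes over 210 s, if anything falls off the work surface, if the arm or the gripper's body presses on something with over 40 N, if the wrist force passes 120 N, or if a joint passes its speed limit or range.

## Robot

A 6-joint arm with a two-finger parallel gripper is mounted at the origin on the work surface. World frame = base frame: x ahead of the robot, y to its left, z up, the work surface at z = 0. Lengths are in m, angles in rad, forces in N, time in s.
With the tool pointing down it reaches from about 0.375 to 0.9 m from the base axis. Payload 3.1 kg.
Tool frame: the origin (TCP) lies at the very end of the fingers, on their centre line; the grasp point (between the pads) lies 19 mm behind it; z points along the fingers, y is the line along which they close (so a half turn about z gives the same grasp; the last joint's range is limited). The gripper opens to 85 mm and grips with 20 to 120 N. Pads are 22 mm wide; open, the fingers measure 114 mm over their backs; the gripper's body (76 mm by 85 mm) begins 54 mm behind the grasp point. The pads swing forward as they close: fully open they stand 13 mm farther back than shut.
Start: joints at [-1.444, 0.527, 1.433, -0, 1.181, -0.178], TCP at [0.188, -0.596, 0.231] pointing down, gripper open.
Joint ranges: [-3.08, 3.08], [-0.75, 2.2], [0.22, 2.44], [-1.43, 4.57], [0, 2.65], [-2.85, 2.85]. Speed limits (rad/s): [2.79, 2.79, 3.14, 3.14, 3.14, 3.14].

## Interface

Orientations are given as a unit quaternion [w, x, y, z].
In Python, from cell import arm gives the robot as it stands. Calls block until the motion is done:
- arm.move_pose(position, orientation): joint-space move of the TCP to a pose.
- arm.movel(position, attitude=None, v=0.15, f_stop=None): straight line of the TCP; attitude=None keeps the orientation; v is the mean speed in m/s. With f_stop (N) it stops when the force on the tool has changed by that much, and returns True; else False.
- arm.move_j(angles): joint-space move.
- arm.gripper_to(opening, grip_force=None): finger opening in m; grip_force is the grip in N (None keeps the last); returns when the fingers have stopped.
- arm.pause(seconds).
- arm.ik(position, orientation): joint angles nearest the present ones, or None.
- arm.get_image(name): name is "side" or "top"; returns a dict with "image" (384x512x3 uint8, red, green, blue), "mtx" (3x3 intrinsics, pixels), "cam_to_world" (4x4, takes a point from camera to world coordinates). Camera axes: x right, y down, z forward; pixel columns grow to the right and rows downward; lengths in m; the calibration is good to about 2 mm. A picture is of the moment at which its call begins. There is no depth.
A pose or a line that the arm cannot do raises arm.MotionError and nothing moves.
- arm.close_job(): hands the job in; it is judged then, once.
Readings, each from a call of its own:
- arm.read_time_s(): time.
- arm.read_qpos(): joint angles.
- arm.read_qvel(): joint speeds.
- arm.read_effort(): joint torques, N m.
- arm.read_tcp_pos(): TCP position.
- arm.read_ee_rot(): TCP orientation.
- arm.read_ft_force(): force on the tool from outside, world axes, zero at the start.
- arm.read_moment(): the same for the moment, N m.
- arm.read_gripper_width(): finger opening in m.
- arm.read_finger_force(): force on a finger pad.
Only numpy, scipy, OpenCV 4.12 (cv2) and the standard library are available. Lean on these libraries where they do the work, as an engineer would, in place of code of your own. Each camera call takes 0.05 s, during which the arm holds its last target. There are 200 camera calls.

## Working session

There is one attempt and no reset: what is moved stays moved. The work goes in short steps, each a Python script; the robot and the scene stay as the last script left them, time stands still between calls to the robot, and variables do not carry over. Pictures are saved under pics/ and viewed, at most 14 in all, crops included, and the job is handed in when it is done.

```bash
ls; mkdir -p pics; python3 - <<'E'
from cell import arm
import cv2,numpy as np
for n in("top","side"):
    d=arm.get_image(n); cv2.imwrite(f"pics/{n}0.png",d["image"][:,:,::-1]); print(n,d["mtx"].tolist(),np.round(d["cam_to_world"],4).tolist())
print(arm.read_time_s(),arm.read_ee_rot(),arm.read_gripper_width())
E
```

```text
cell.py
pics
top [[415.22098612568, 0.0, 259.7936323781814], [0.0, 415.22098612568, 189.85453534198174], [0.0, 0.0, 1.0]] [[-0.0002, -0.9853, 0.1708, 0.4365], [-1.0, 0.0008, 0.0039, -0.0042], [-0.004, -0.1708, -0.9853, 1.0797], [0.0, 0.0, 0.0, 1.0]]
side [[368.383969115204, 0.0, 253.36649017225585], [0.0, 368.383969115204, 190.06899563671186], [0.0, 0.0, 1.0]] [[-0.8174, -0.4257, 0.3881, 0.2419], [-0.5761, 0.598, -0.5573, 0.479], [0.0052, -0.6791, -0.734, 0.7374], [0.0, 0.0, 0.0, 1.0]]
0.1 [-9.87166014e-04  9.88333308e-01  1.52303308e-01  1.47127974e-05] 0.0850575587190889
```

View pics/top0.png

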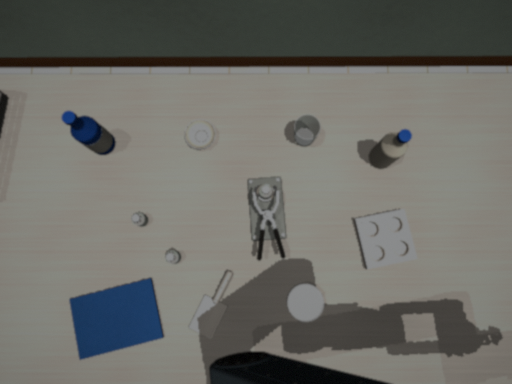

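View pics/side0.png

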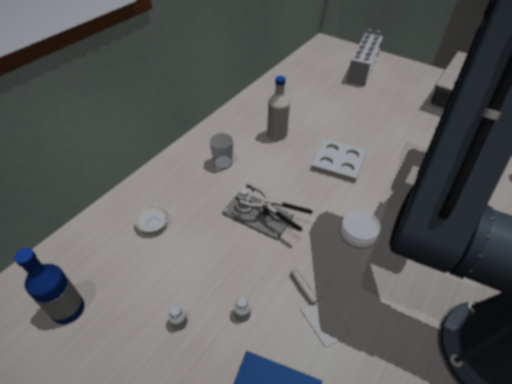

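The top picture shows the crimper (pivot about (267,215), jaws up at (265,190)), the rack at (385,238), and two vials at (139,218) and (172,256). No third is visible. I'll zoom in to measure.

```bash
python3 - <<'E'
import cv2,numpy as np
im=cv2.imread("pics/top0.png")
def crop(x,y,w,h,s):
    c=cv2.resize(im[y:y+h,x:x+w],None,fx=s,fy=s,interpolation=cv2.INTER_CUBIC)
    c=cv2.convertScaleAbs(c,alpha=1.6)
    for k in range(0,w,10): cv2.putText(c,str(x+k),(k*s,8),0,.3,(0,0,255)); cv2.line(c,(k*s,0),(k*s,h*s),(0,0,255) ,1) if k%20==0 else 0
    for k in range(0,h,10): cv2.putText(c,str(y+k),(0,k*s+4),0,.3,(0,160,0)); cv2.line(c,(0,k*s),(w*s,k*s),(0,160,0),1) if k%20==0 else 0
    return c
a=crop(240,170,60,95,6); b=crop(350,200,70,75,6); c=crop(125,205,62,60,4)
o=np.zeros((600,800,3),np.uint8); o[:570,:360]=a; o[:450-100,370:790]=b[:350]; o[355:595,370:618]=c
cv2.imwrite("pics/z1.png",o)
E
```

```text
(no output)
```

View pics/z1.png

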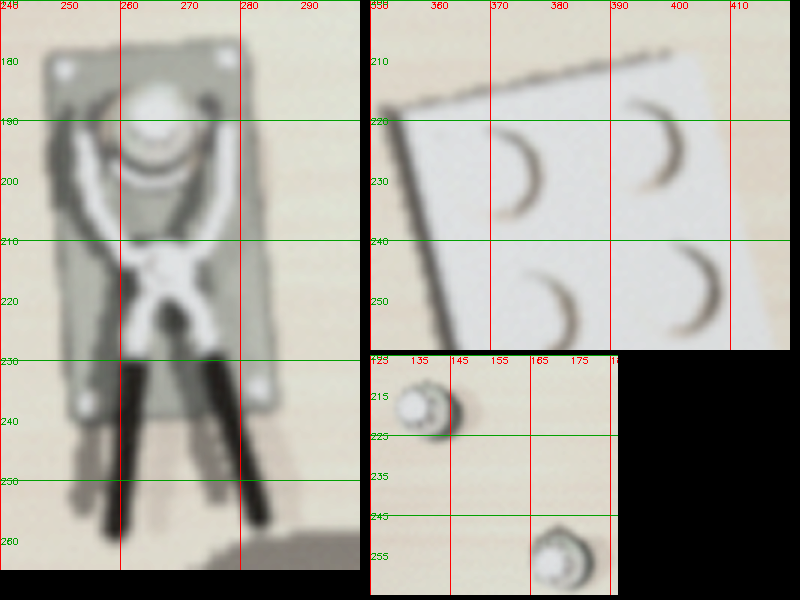

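```bash
cat > vis.py <<'E'
import numpy as np,cv2
from scipy.optimize import minimize
from scipy.ndimage import map_coordinates
class Cam:
    def __init__(s,d):
        s.K=d["mtx"];s.T=np.linalg.inv(d["cam_to_world"]);s.im=d["image"]
        g=cv2.GaussianBlur(cv2.cvtColor(d["image"],cv2.COLOR_RGB2GRAY).astype(np.float32),(0,0),0.8)
        s.gx=cv2.Sobel(g,cv2.CV_32F,1,0);s.gy=cv2.Sobel(g,cv2.CV_32F,0,1)
    def proj(s,P):
        q=(P@s.T[:3,:3].T+s.T[:3,3])@s.K.T
        return q[:,:2]/q[:,2:]
    def score(s,P,N):   # |gradient| along normals of projected outline
        p=s.proj(P);n=s.proj(P+1e-3*N)-p;n/=np.linalg.norm(n,axis=1)[:,None]+1e-9
        c=[p[:,1],p[:,0]]
        return np.abs(map_coordinates(s.gx,c,order=1)*n[:,0]+map_coordinates(s.gy,c,order=1)*n[:,1]).mean()
def circ(x,y,z,r,n=60):
    a=np.linspace(0,2*np.pi,n,endpoint=False);N=np.c_[np.cos(a),np.sin(a),0*a]
    return N*r+[x,y,z],N
def rect(cx,cy,z,w,h,n=40):
    t=np.linspace(-.5,.5,n);o=np.ones(n);Z=0*t
    P=np.r_[np.c_[o*w/2,t*h],np.c_[-o*w/2,t*h],np.c_[t*w,o*h/2],np.c_[t*w,-o*h/2]]
    N=np.r_[np.c_[o,Z],np.c_[-o,Z],np.c_[Z,o],np.c_[Z,-o]]
    return np.c_[P+[cx,cy],np.full(4*n,z)],np.c_[N,np.zeros(4*n)]
def join(*L): return np.vstack([l[0] for l in L]),np.vstack([l[1] for l in L])
def place(m,p):
    c,s=np.cos(p[2]),np.sin(p[2]);R=np.array([[c,-s,0],[s,c,0],[0,0,1]])
    return m[0]@R.T+[p[0],p[1],0],m[1]@R.T
RACK=join(rect(0,0,.02,.13,.13),*[circ(a*.031,b*.031,.02,.0185) for a in(-1,1) for b in(-1,1)])
VIAL=join(circ(0,0,.058,.010),circ(0,0,.038,.017),circ(0,0,0,.017))
def fit(cams,m,p0,yaw=True,span=.012):
    f=lambda p:-sum(c.score(*place(m,[p[0],p[1],p[2] if yaw else 0])) for c in cams)
    g=np.linspace(-span,span,13);ya=np.linspace(-.08,.08,9) if yaw else [0]
    b=min(((p0[0]+a,p0[1]+e,p0[2]+y) for a in g for e in g for y in ya),key=f)
    r=minimize(f,b,method="Nelder-Mead",options=dict(initial_simplex=np.array(b)+np.array([[0,0,0],[.002,0,0],[0,.002,0],[0,0,.02]]),xatol=1e-5))
    return np.round(r.x,4),-round(r.fun,1)
def back(c,u,z):
    T=np.linalg.inv(c.T);d=T[:3,:3]@np.linalg.solve(c.K,[u[0],u[1],1]);return T[:3,3]+d*(z-T[2,3])/d[2]
E
cat > m1.py <<'E'
from cell import arm
from vis import *
t,s=[Cam(arm.get_image(n)) for n in("top","side")]
pr=back(t,(385,238),.02); 
yr=np.arctan2(*(back(t,(404.5,208.5),.02)-back(t,(354.5,218),.02))[[1,0]])
yr=(yr+np.pi/4)%(np.pi/2)-np.pi/4
res={}
for nm,cs in(("top",[t]),("side",[s]),("both",[t,s])): 
    r=fit(cs,RACK,[pr[0],pr[1],yr]); res[nm,'rack']=r; print(nm,"rack",*r)
cc=[(247.7,178.7),(280.5,176.3),(286.8,238.3),(251.8,240.7)]
C=[back(t,u,.01) for u in cc]; print("base sides",[round(np.linalg.norm(C[i]-C[i-1]),3) for i in range(4)])
cen=np.mean(C,0); d=C[0]+C[1]-C[2]-C[3]; yc=np.arctan2(d[1],d[0])
BASE=rect(0,0,.01,.164,.09)
for nm,cs in(("top",[t]),("side",[s]),("both",[t,s])): 
    r=fit(cs,BASE,[cen[0],cen[1],yc],span=.008); res[nm,'base']=r; print(nm,"base",*r)
V0=join(circ(0,0,.070,.010),circ(0,0,.022,.0235))
v0=back(t,(265.7,188.7),.07)
for nm,cs in(("top",[t]),("side",[s]),("both",[t,s])): print(nm,"v0",*fit(cs,V0,[v0[0],v0[1],0],yaw=False,span=.008))
for u in((135.5,217.5),(170.5,256)):
    p=back(t,u,.058)
    for nm,cs in(("top",[t]),("side",[s]),("both",[t,s])):
        r=fit(cs,VIAL,[p[0],p[1],0],yaw=False,span=.009); print(nm,u,np.round(p,4),*r)
        if nm=="both": res["both",u]=r
piv=back(t,(240+167/6,170+262/6),.07); print("pivot approx",piv)
L=[]
for c in(t,s):
    k=4;im=cv2.resize(c.im[:,:,::-1],None,fx=k,fy=k,interpolation=cv2.INTER_CUBIC);im=cv2.convertScaleAbs(im,alpha=1.5)
    for key,m in(("rack",RACK),("base",BASE),((135.5,217.5),VIAL),((170.5,256),VIAL)):
        p=list(res["both",key][0]); 
        if m is VIAL:p[2]=0
        for q in c.proj(place(m,p)[0]): cv2.circle(im,tuple(int(v) for v in (q+.5)*k),1,(0,0,255),-1)
    L.append(im)
o=np.zeros((600,800,3),np.uint8)
o[:300,:400]=L[0][680:1280,960:1760][::2,::2]; o[:300,400:]=L[0][780:1080,480:880]
o[300:,:400]=L[1][550:1150,800:1600][::2,::2]; o[300:,400:]=L[1][1050:1350,620:1020]
cv2.imwrite("pics/z2.png",o)
E
python3 m1.py
```

```text
top rack [ 0.495  -0.3206  0.2021] 49.3
side rack [ 0.4941 -0.3181  0.1984] 70.8
both rack [ 0.4946 -0.3201  0.1995] 116.8
base sides [np.float64(0.162), np.float64(0.086), np.float64(0.163), np.float64(0.09)]
top base [ 0.5744 -0.0165  0.0769] 74.0
side base [ 0.5704 -0.0095  0.0767] 97.5
both base [ 0.5725 -0.0107  0.0803] 131.2
top v0 [ 0.6159 -0.0191  0.0139] 55.7
side v0 [ 0.6064 -0.0168 -0.0014] 53.7
both v0 [ 0.6074 -0.0179  0.0036] 102.2
top (135.5, 217.5) [0.5445 0.3071 0.058 ] [0.5454 0.3085 0.0045] 55.8
side (135.5, 217.5) [0.5445 0.3071 0.058 ] [ 0.5437  0.3089 -0.008 ] 59.4
both (135.5, 217.5) [0.5445 0.3071 0.058 ] [0.5443 0.3086 0.0068] 113.5
top (170.5, 256) [0.4505 0.217  0.058 ] [0.4499 0.2106 0.0063] 51.9
side (170.5, 256) [0.4505 0.217  0.058 ] [0.4489 0.2202 0.0057] 59.4
both (170.5, 256) [0.4505 0.217  0.058 ] [0.4491 0.2202 0.0046] 109.6
pivot approx [ 0.55248145 -0.01985541  0.07      ]
```

View pics/z2.png

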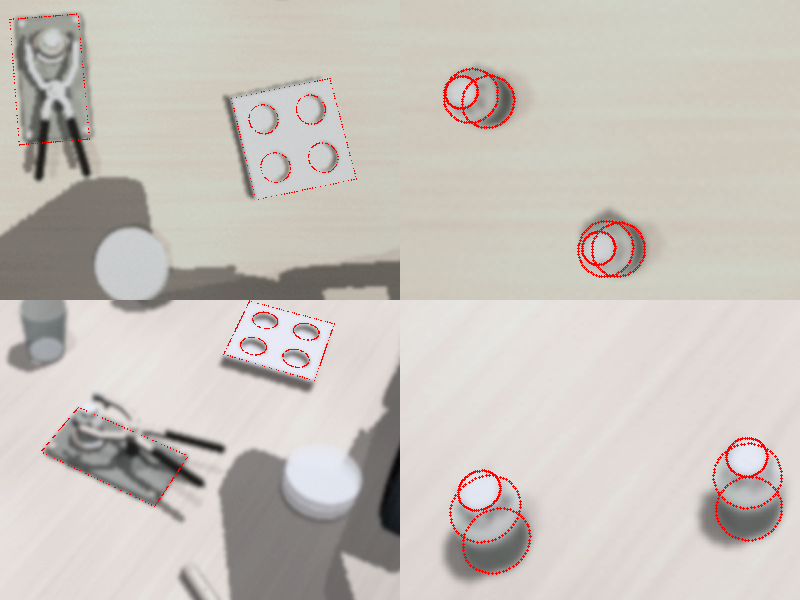

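```bash
cat > m2.py <<'E'
from cell import arm
from vis import *
t,s=[Cam(arm.get_image(n)) for n in("top","side")]
def handle(sg):
    a=sg*np.arctan(24/78);d=np.array([-np.cos(a),-np.sin(a),0]);n=np.array([-d[1],d[0],0]);r=np.linspace(.044,.104,50)[:,None]
    return np.vstack([r*d+n*.006,r*d-n*.006])+[0,0,.063],np.repeat([n],100,0)
H=join(handle(1),handle(-1))
CR=join(H,circ(.063,0,.070,.010),circ(.063,0,.022,.0235))
CRB=join(CR,rect(.022,0,.01,.164,.09))
res={}
for mn,m in(("H",H),("CR",CR),("CRB",CRB)):
  for nm,cs in(("top",[t]),("side",[s]),("both",[t,s])):
    r=fit(cs,m,[.552,-.018,.077],span=.01);res[mn,nm]=r;print(mn,nm,*r)
for c,us in((t,[(265.2,188.2),(135.5,217.5),(170.5,256)]),(s,[(246,189),None,None])):
    for u,z in zip(us,(.07,.058,.058)):
        if u is None: continue
        x,y=int(u[0]),int(u[1]);g=c.im[y-7:y+8,x-7:x+8].min(2).astype(float);w=np.clip(g-np.percentile(g,82),0,None)
        yy,xx=np.mgrid[y-7:y+8,x-7:x+8];q=((w*xx).sum()/w.sum(),(w*yy).sum()/w.sum());print(np.round(q,2),np.round(back(c,q,z),4))
o=[]
for c,(x,y) in((t,(235,165)),(s,(215,170))):
    k=6;im=cv2.convertScaleAbs(cv2.resize(c.im[:,:,::-1],None,fx=k,fy=k,interpolation=cv2.INTER_CUBIC),alpha=1.5)
    for mn,col in(("CR",(0,0,255)),("H",(0,220,0))):
        for q in c.proj(place(CRB,res[mn,"both"][0])[0]): cv2.circle(im,tuple(int(v) for v in (q+.5)*k),1,col,-1)
    o.append(im[y*k:y*k+600,x*k:x*k+400] if c is t else im[y*k:y*k+600,x*k:x*k+600][:,:400])
cv2.imwrite("pics/z3.png",np.hstack(o))
E
python3 m2.py
```

```text
H top [ 0.5502 -0.0163  0.1082] 152.2
H side [ 0.5519 -0.0188  0.059 ] 187.7
H both [ 0.5507 -0.018   0.0805] 334.1
CR top [ 0.5505 -0.0198  0.0672] 114.3
CR side [ 0.5478 -0.0286 -0.0451] 143.6
CR both [ 0.5504 -0.0185  0.0753] 245.5
CRB top [ 0.5517 -0.0186  0.0792] 99.6
CRB side [ 0.5476 -0.0269 -0.0238] 114.3
CRB both [ 0.5509 -0.0183  0.0778] 205.1
[265.57 188.74] [ 0.6143 -0.0145  0.07  ]
[134.92 217.44] [0.5447 0.3085 0.058 ]
[169.34 256.63] [0.449  0.2198 0.058 ]
[243.6  189.52] [ 0.6155 -0.0152  0.07  ]
```

View pics/z3.png

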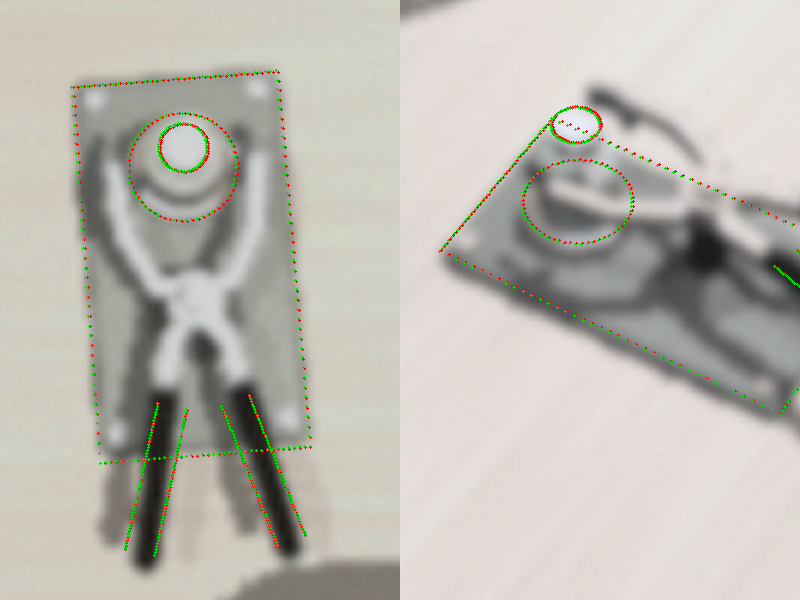

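Overlay: base, cup and cap outlines fit well. That puts the crimper at (0.551, -0.018, yaw 0.077), the nest near (0.6145, -0.0142), the rack at (0.4946, -0.3198, yaw 0.20), and the vials at (0.545, 0.3086) and (0.449, 0.220). All are within reach. Next I'll move vial0.

```bash
cat > h.py <<'E'
from cell import arm
from vis import *
from scipy.spatial.transform import Rotation as R
YC=.077; NEST=np.array([.6145,-.0142]); PIV=NEST-.063*np.array([np.cos(YC),np.sin(YC)]); GRIP=PIV-.078*np.array([np.cos(YC),np.sin(YC)])
RC=np.array([.4946,-.3198]); YR=.20
def bore(i):
    l=np.array([(1,1),(1,-1),(-1,1),(-1,-1)][i])*.031; c,s=np.cos(YR),np.sin(YR)
    return RC+[c*l[0]-s*l[1],s*l[0]+c*l[1]], YR+np.arctan2(l[1],l[0])
def quat(p,a):   # tool down, closing line along yaw a (mod pi): the variant with the least last-joint angle
    best=None
    for k in(0,1,-1):
        y=np.array([np.cos(a+k*np.pi),np.sin(a+k*np.pi),0]);z=np.array([0,0,-1.]);x=np.cross(y,z)
        q=R.from_matrix(np.c_[x,y,z]).as_quat(scalar_first=True);j=arm.ik(p,q)
        if j is not None and (best is None or abs(j[5])<abs(best[1][5])): best=(q,j)
    return best[0]
def above(xy,a,z): p=[*xy,z]; q=quat(p,a); arm.move_pose(p,q)
def down(z,v=.1,f=None): p=arm.read_tcp_pos(); return arm.movel([p[0],p[1],z],v=v,f_stop=f)
def st(m): print(m,round(arm.read_time_s(),1),np.round(arm.read_tcp_pos(),4),"w",round(arm.read_gripper_width(),4),"pad",np.round(arm.read_finger_force(),1),"F",np.round(arm.read_ft_force(),1))
def insert(xy,zf,a,step=.0015):
    """held vial (tips 16 mm over underside) into a 12/10 mm deep round hole with floor zf"""
    above(xy,a,zf+.06); zt=zf+.016; q=arm.read_ee_rot()
    offs=[(0,0)]+[(r*np.cos(t),r*np.sin(t)) for r in(step,2*step) for t in np.arange(0,6.2,np.pi/4)]
    for o in offs:
        arm.movel([xy[0]+o[0],xy[1]+o[1],zt+.016],q,v=.08)
        hit=down(zt-.002,.03,6); z=arm.read_tcp_pos()[2]
        if z<zt+.004: st(f"in at offset {np.round(o,4)} hit {hit}"); return True
        st(f"blocked {np.round(o,4)}")
    return False
def release(): arm.gripper_to(.056); st("open"); down(arm.read_tcp_pos()[2]+.09,.2)
E
python3 - <<'E'
from h import *
above(NEST,YC,.15); arm.gripper_to(.056,40); st("pre"); hit=down(.028,.08,8); st(f"at {hit}")
arm.gripper_to(.02,40); st("grip"); down(.15,.12); st("up")
b,a=bore(1); print(insert(b,.008,a))
E
```

```text
pre 3.3 [ 0.6145 -0.0144  0.15  ] w 0.056 pad 0.0 F [0.4 0.8 0.3]
at False 5.0 [ 0.6149 -0.0145  0.0286] w 0.0559 pad 0.0 F [-0.2 -0.7  0.9]
grip 5.3 [ 0.615  -0.0145  0.0287] w 0.0325 pad 39.8 F [ 0.1 -0.9  4.1]
up 6.4 [ 0.6143 -0.0144  0.1491] w 0.0325 pad 39.7 F [ 0.2  0.7 -0.9]
in at offset [0 0] hit True 8.8 [ 0.5309 -0.3435  0.0247] w 0.0326 pad 40.0 F [-0.3 -0.1  4.6]
True
```

```bash
cat >> h.py <<'E'
def find(p0,span=.01):
    cams=[Cam(arm.get_image(n)) for n in("top","side")]
    f=lambda p:-sum(c.score(*place(VIAL,[p[0],p[1],0])) for c in cams)
    g=np.arange(-span,span+1e-6,.002); b=min(((p0[0]+i,p0[1]+j) for i in g for j in g),key=f)
    r=minimize(f,b,method="Nelder-Mead",options=dict(initial_simplex=np.array(b)+np.array([[0,0],[.001,0],[0,.001]]),xatol=1e-5))
    print("vial",np.round(r.x,4),"score",round(-r.fun,1)); return r.x,-r.fun
def locate(p0):
    x,s=find(p0)
    if s<90: x,s=find(p0,.07)
    return x,s
def shot(name,*crops):
    o=[]
    for n,x,y,w,h,k in crops:
        im=arm.get_image(n)["image"][y:y+h,x:x+w,::-1]; o.append(cv2.convertScaleAbs(cv2.resize(im,None,fx=k,fy=k,interpolation=cv2.INTER_CUBIC),alpha=1.5))
    H=max(i.shape[0] for i in o); cv2.imwrite(f"pics/{name}.png",np.hstack([cv2.copyMakeBorder(i,0,H-i.shape[0],0,4,0) for i in o]))
E
python3 - <<'E'
from h import *
release(); b,a=bore(1); print(b)
above([.45,-.15],YC,.25)
print(locate([.5446,.3086])); print(locate([.449,.2202]))
shot("a",("top",100,160,330,224,1),("side",280,120,110,80,4))
st("")
E
```

```text
open 9.1 [ 0.5303 -0.3429  0.0237] w 0.056 pad 0.0 F [0.3 0.6 0.1]
[ 0.53114081 -0.34402331]
vial [0.5444 0.3086] score 120.4
(array([0.54442364, 0.30857969]), np.float64(120.4491317006643))
vial [0.4489 0.2202] score 125.0
(array([0.44893373, 0.2201596 ]), np.float64(125.04300760151963))
 11.0 [ 0.4502 -0.1506  0.2493] w 0.0561 pad 0.0 F [ 0.3 -0.4  0.1]
```

View pics/a.png

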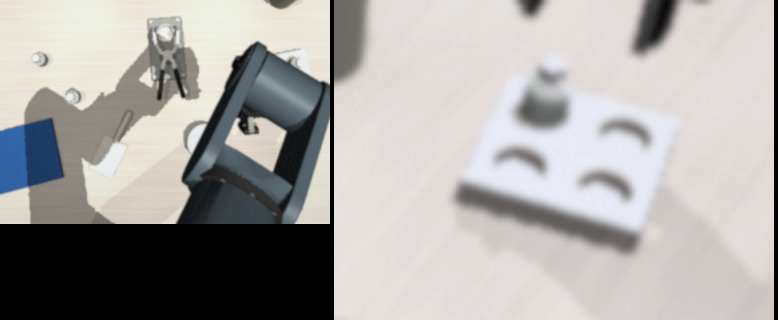

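vial0 stands upright in the rack's far-left bore (545,100 in the crop), and the two vials haven't moved. Next: vial B into the nest, then crimp.

```bash
cat >> h.py <<'E'
def pick(p,a=YC):
    arm.gripper_to(.060); above(p,a+np.pi/2,.12); down(.016,.12,8); arm.gripper_to(.02,20); st("centre"); arm.gripper_to(.060)
    down(.09,.15); above(p,a,.09); down(.016,.12,8); arm.gripper_to(.02,40); st("grip"); down(.15,.15); st("up")
def crimp():
    above(GRIP,YC+np.pi/2,.14); arm.gripper_to(.085); down(.044,.1,8); st("at handles")
    arm.gripper_to(.015,35); arm.pause(.5); st("squeezed"); w=arm.read_gripper_width()
    arm.gripper_to(.085); arm.pause(.3); st("let go"); down(.14,.15); return w
E
python3 - <<'E'
from h import *
p,s=locate([.4489,.2202]); pick(p); ok=insert(NEST,.012,YC); print(ok)
if ok: release()
E
```

```text
vial [0.4489 0.2201] score 124.6
centre 14.2 [0.4503 0.2197 0.0168] w 0.0333 pad 19.8 F [ 0.2 -0.5  5.2]
grip 17.7 [0.4492 0.2202 0.017 ] w 0.0326 pad 39.6 F [-0.8  0.   5.9]
up 18.7 [0.4485 0.2199 0.1493] w 0.033 pad 39.7 F [-0.4 -0.  -0.8]
blocked [0 0] 20.6 [ 0.619  -0.0186  0.0494] w 0.0328 pad 68.0 F [-2.3 -1.1  8.2]
blocked [0.0015 0.    ] 21.0 [ 0.619  -0.0186  0.0492] w 0.0328 pad 68.0 F [-2.8 -1.2  8.6]
blocked [0.0011 0.0011] 21.5 [ 0.6192 -0.0182  0.0486] w 0.0326 pad 68.0 F [-2.6 -1.6  9.8]
blocked [0.     0.0015] 22.0 [ 0.6193 -0.0182  0.0486] w 0.0328 pad 68.2 F [-3.3 -1.5  9.9]
blocked [-0.0011  0.0011] 22.4 [ 0.6193 -0.0182  0.0487] w 0.0328 pad 68.0 F [-1.5 -1.1  9.2]
blocked [-0.0015  0.    ] 22.9 [ 0.6192 -0.0182  0.0487] w 0.0327 pad 67.8 F [-2.4 -2.1  9.1]
blocked [-0.0011 -0.0011] 23.3 [ 0.6192 -0.0182  0.0487] w 0.0331 pad 67.7 F [-2.1 -1.6  8.9]
blocked [-0.     -0.0015] 23.8 [ 0.6191 -0.0182  0.0487] w 0.0324 pad 67.9 F [-1.6 -0.9  9.5]
blocked [ 0.0011 -0.0011] 24.2 [ 0.6191 -0.0182  0.0485] w 0.0327 pad 67.8 F [-2.3 -1.6 10.3]
blocked [0.003 0.   ] 24.7 [ 0.6191 -0.0181  0.0484] w 0.0324 pad 67.1 F [-2.6 -0.4  8.9]
blocked [0.0021 0.0021] 25.2 [ 0.6193 -0.0181  0.0485] w 0.0326 pad 67.6 F [-2.  -2.8  9.2]
blocked [0.    0.003] 25.6 [ 0.6193 -0.0182  0.0487] w 0.0324 pad 68.3 F [-3.  -1.9  9.5]
blocked [-0.0021  0.0021] 26.1 [ 0.6193 -0.0182  0.0487] w 0.0327 pad 67.9 F [-2.5 -1.1  9.6]
blocked [-0.003  0.   ] 26.6 [ 0.6193 -0.0182  0.0487] w 0.0327 pad 67.6 F [-1.2 -0.4  7.8]
blocked [-0.0021 -0.0021] 27.0 [ 0.6192 -0.0182  0.0487] w 0.0325 pad 67.4 F [-1.4 -0.   9.6]
blocked [-0.    -0.003] 27.5 [ 0.6191 -0.0183  0.0486] w 0.0326 pad 67.6 F [-2.2  0.4  8.2]
blocked [ 0.0021 -0.0021] 27.9 [ 0.6191 -0.0182  0.0484] w 0.0326 pad 67.1 F [-2.3  0.1  9.8]
False
```

```bash
python3 - <<'E'
from h import *
st(""); print(arm.read_ee_rot(), quat([.6145,-.0142,.06],YC), arm.read_moment())
shot("b",("top",200,130,130,130,3),("side",190,140,120,120,3))
E
```

```text
27.9 [ 0.6191 -0.0182  0.0484] w 0.0326 pad 67.1 F [-2.3  0.1  9.8]
[0.00418714 0.68091494 0.73234202 0.00353307] [0.         0.67936591 0.73379968 0.        ] [ 0.09678498  0.27981139 -0.18270687]
```

View pics/b.png

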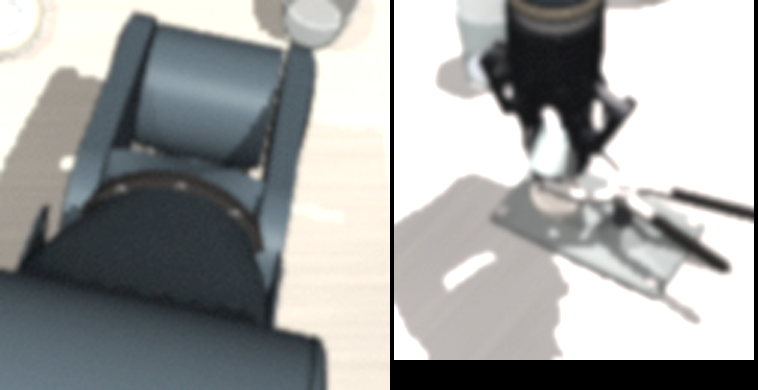

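The vial was swept sideways into the lever because my approach height was too low. I'll lift straight up and check it.

```bash
python3 - <<'E'
from h import *
down(.17,.08); st("up")
shot("c",("top",235,165,60,100,4),("side",150,60,160,190,3))
E
```

```text
up 29.7 [ 0.6187 -0.0181  0.1694] w 0.0327 pad 64.2 F [ 0.3  0.2 -1. ]
```

View pics/c.png

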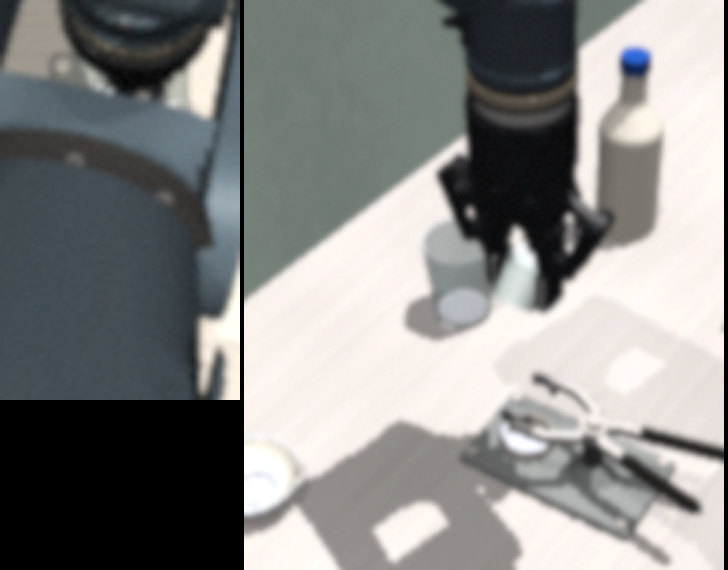

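Lifted: the vial is still held by the glass, but its bottom is tilted towards +y. The crimper looks intact and the nest is empty. I'll stand the vial on the bench to right it.

```bash
python3 - <<'E'
from h import *
B=[.46,.19]
above(B,YC,.17); down(.06,.15); down(.012,.03,4); st("touch"); arm.gripper_to(.033,20); st("soft")
p=arm.read_tcp_pos(); z=max(p[2]-.008,.014); down(z,.02,14); st("pressed")
arm.gripper_to(.060); arm.pause(.5); st("open"); down(.17,.15)
above([.45,-.15],YC,.25); locate(B)
shot("d",("top",110,180,110,100,3),("side",190,240,120,110,4))
E
```

```text
touch 33.5 [0.4627 0.1894 0.0122] w 0.033 pad 64.2 F [-0.3  0.1 -0.9]
soft 33.7 [0.4627 0.1894 0.0121] w 0.0333 pad 36.3 F [-0.2  0.7 -1. ]
pressed 34.0 [0.4628 0.1894 0.0142] w 0.033 pad 36.3 F [-0.  -0.6 -1. ]
open 34.9 [0.4627 0.1893 0.014 ] w 0.06 pad 0.0 F [ 0.6 -0.5  0.7]
vial [0.4426 0.1838] score 47.4
vial [0.4321 0.2005] score 87.5
```

View pics/d.png

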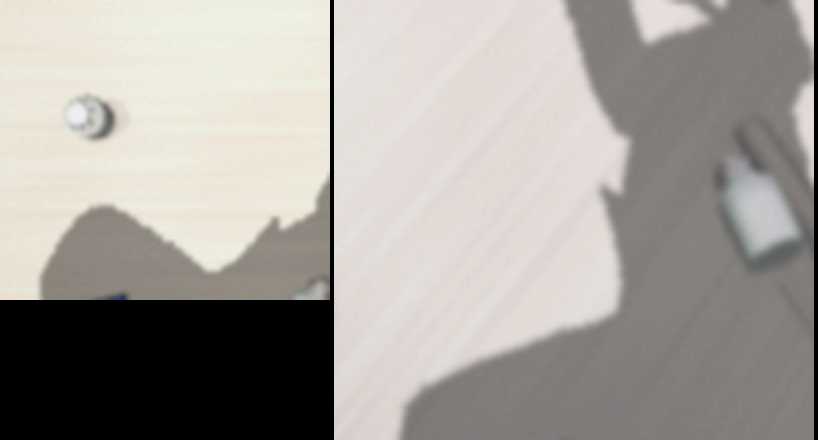

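The vial had slipped in the grip, dropped, and now lies on its side near side pixel (298,294). I'll clear the view and measure how it lies.

```bash
python3 - <<'E'
from h import *
above([.42,-.3],YC,.3)
shot("e",("top",185,245,70,80,5),("side",255,250,75,80,5))
from vis import back
s=Cam(arm.get_image("side"));print([np.round(back(s,q,.017),3) for q in((290,282),(298,294),(303,304))])
E
```

```text
[array([0.402, 0.108, 0.017]), array([0.374, 0.122, 0.017]), array([0.354, 0.135, 0.017])]
```

View pics/e.png

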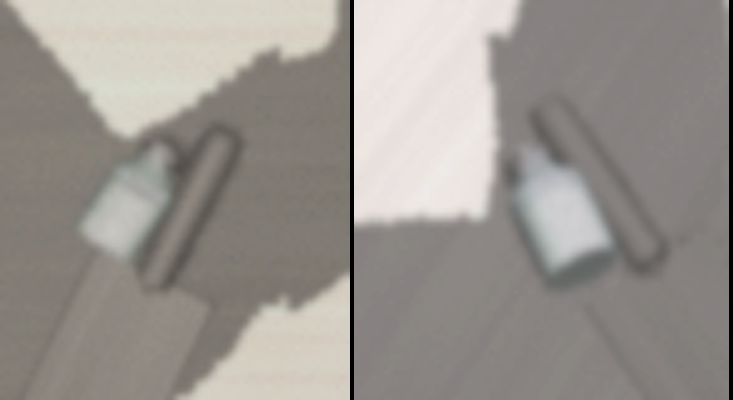

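The vial (top crop body about (128,215), cap about (160,155)) lies against the spatula handle. I'll roll it away with light fingertip friction on the glass to make room for the fingers.

```bash
python3 - <<'E'
from h import *
t,s=[Cam(arm.get_image(n)) for n in("top","side")]
f=lambda x,y:(x/5-.4+185,y/5-.4+245)
P=[back(t,f(104,242),.017),back(t,f(128,212),.034),back(t,f(161,155),.025)]
g=lambda x,y:((x-354)/5-.4+255,y/5-.4+250)
Q=[back(s,g(560,225),.034),back(s,g(532,160),.020)]
print(np.round(P,4).tolist(),np.round(Q,4).tolist())
E
```

```text
[[0.36, 0.1356, 0.017], [0.3756, 0.1218, 0.034], [0.4028, 0.107, 0.025]] [[0.3734, 0.1342, 0.034], [0.4014, 0.1082, 0.02]]
```

```bash
python3 - <<'E'
from h import *
u=np.array([.85,-.53]);u/=np.linalg.norm(u);n=np.array([-u[1],u[0]]);m=np.array([.3745,.125])
arm.gripper_to(0.0,20); st_=m-.008*n; above(st_,np.arctan2(n[1],n[0]),.12); down(.05,.12); hit=down(.028,.02,3); st(f"touch {hit}")
p=arm.read_tcp_pos(); e=m+.030*n; arm.movel([*e,p[2]-.0005],v=.05); arm.pause(.3); st("rolled"); down(.12,.1)
above([.42,-.3],YC,.3)
shot("f",("top",175,225,80,100,4),("side",235,240,100,100,4))
E
```

```text
touch True 42.4 [0.3719 0.1174 0.0332] w 0.0 pad 4.5 F [-0.6 -0.9  9.3]
rolled 43.6 [0.3935 0.1506 0.0333] w -0.0003 pad 4.5 F [3.1 0.  8.6]
```

View pics/f.png

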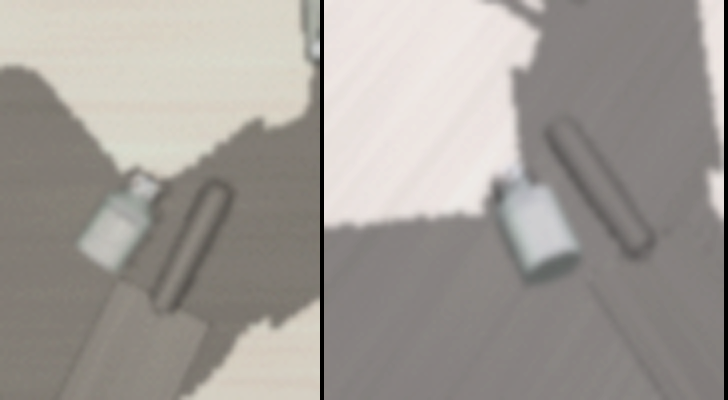

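The vial rolled about 18 mm clear (body (114,238), cap (145,187) in the top crop). Next I'll grasp it tilted from the cap side, rotate it upright and stand it on the bench.

```bash
cat > up.py <<'E'
from h import *
t,s=[Cam(arm.get_image(n)) for n in("top","side")]
f=lambda x,y:(x/4-.4+175,y/4-.4+225); g_=lambda x,y:((x-324)/4-.4+235,y/4-.4+240)
bt,ct=back(t,f(114,238),.032),back(t,f(145,187),.022)
bs,cs=back(s,g_(538,232),.032),back(s,g_(514,176),.022)
print(np.round([bt,ct,bs,cs],4).tolist())
# side blobs include the lit flank: weight the top view
m=bt[:2]; C=(ct[:2]+cs[:2])/2
u=C-m; print("len",np.linalg.norm(u)); u/=np.linalg.norm(u); u=np.array([*u,0]); n=np.array([-u[1],u[0],0]); Z=np.array([0,0,1.])
base=np.array([*(C-.051*u[:2]),.017]); c=base+.022*u
def tool(th,sg): d=-np.sin(th)*u-np.cos(th)*Z; return np.c_[np.cross(sg*n,d),sg*n,d]
q=lambda M:R.from_matrix(M).as_quat(scalar_first=True)
best=[]
for th in np.radians([25,30,35]):
  for sg in(1,-1):
    R1=tool(th,sg); p1=c+.013*R1[:,2]; j1=arm.ik(p1,q(R1)); jh=arm.ik(p1-.08*R1[:,2],q(R1))
    if j1 is None or jh is None: continue
    for ang in(80,85):
      for psi in np.arange(-3,3.1,.3):
       for P2 in([.50,.17],[.55,.15],[.46,.2]):
        R2=R.from_rotvec(Z*psi).as_matrix()@R.from_rotvec(np.cross(u,Z)*np.radians(ang)).as_matrix()@R1
        j2=arm.ik([*P2,.03],q(R2)); j3=arm.ik([*P2,.12],q(R2))
        if j2 is not None and j3 is not None: best.append((np.abs(np.array(j2)-jh).max(),np.degrees(th),sg,ang,psi,P2,np.round(j1,2),np.round(j2,2)))
best.sort(key=lambda b:b[0]); print(len(best)); [print(b) for b in best[:4]]
E
python3 up.py
```

```text
[[0.3825, 0.1397, 0.032], [0.4131, 0.1224, 0.022], [0.3833, 0.1481, 0.032], [0.4127, 0.1234, 0.022]]
len 0.03476485626176731
688
(np.float64(2.197220726205362), np.float64(35.0), 1, 80, np.float64(-0.9000000000000012), [0.55, 0.15], array([-0.1 ,  0.87,  1.81,  0.26,  1.04, -1.37]), array([ 0.43,  0.94,  1.56, -0.88,  1.1 ,  0.86]))
(np.float64(2.2230833972044564), np.float64(35.0), 1, 80, np.float64(-0.6000000000000014), [0.55, 0.15], array([-0.1 ,  0.87,  1.81,  0.26,  1.04, -1.37]), array([ 0.44,  0.91,  1.72, -1.13,  0.9 ,  0.89]))
(np.float64(2.226328452601798), np.float64(29.999999999999996), 1, 80, np.float64(-0.9000000000000012), [0.55, 0.15], array([-0.08,  0.84,  1.85,  0.26,  0.94, -1.35]), array([ 0.45,  0.97,  1.54, -0.92,  1.17,  0.91]))
(np.float64(2.2426334417217215), np.float64(35.0), 1, 80, np.float64(-1.200000000000001), [0.55, 0.15], array([-0.1 ,  0.87,  1.81,  0.26,  1.04, -1.37]), array([ 0.39,  0.98,  1.41, -0.69,  1.29,  0.91]))
```

```bash
cat >> up.py <<'E'
R1=tool(np.radians(30),1); R2=R.from_rotvec(Z*-.9).as_matrix()@R.from_rotvec(np.cross(u,Z)*np.radians(80)).as_matrix()@R1
c=c+.002*n; p1=c+.013*R1[:,2]; P2=[.55,.15]
arm.move_pose(p1-.09*R1[:,2],q(R1)); arm.gripper_to(.044,40); st("pre")
hit=arm.movel(p1,v=.06,f_stop=5); st(f"at {hit} want {np.round(p1,4)}")
arm.gripper_to(.02,40); st("grip")
if arm.read_gripper_width()>.028:
    x=arm.read_tcp_pos(); arm.movel([x[0],x[1],x[2]+.12],v=.1); st("lift")
    arm.move_pose([*P2,.16],q(R2)); st("turned"); shot("g",("side",120,60,250,250,2))
E
python3 up.py|tail -5
```

```text
pre 48.9 [0.4222 0.1199 0.0838] w 0.0435 pad 0.0 F [-0.5 -0.5 -0. ]
at False want [0.3828 0.1418 0.0057] 50.6 [0.3831 0.1419 0.0059] w 0.0442 pad 0.4 F [-0.6  0.8 -0.2]
grip 50.8 [0.3831 0.1418 0.006 ] w 0.0328 pad 39.0 F [0.9 0.1 2.8]
lift 52.2 [0.3828 0.1417 0.1256] w 0.0326 pad 39.2 F [-0.  -0.1 -1. ]
turned 53.9 [0.5496 0.1495 0.1597] w 0.0327 pad 39.3 F [ 0.4 -0.3  0. ]
```

View pics/g.png

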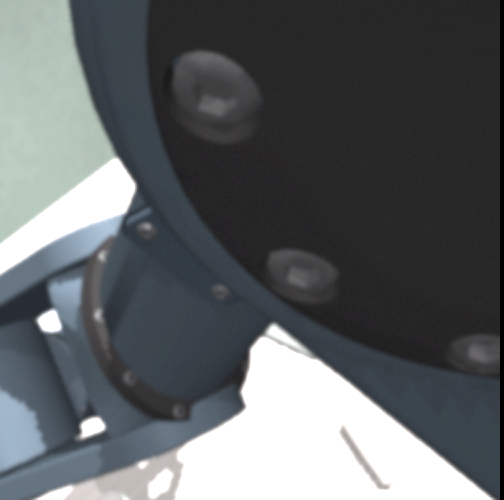

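```bash
python3 - <<'E'
from h import *
down(.05,.12); hit=down(.010,.02,3); st(f"touch {hit}")
if hit:
    arm.gripper_to(.036,20); arm.pause(.4); arm.gripper_to(.060); arm.pause(.3); st("open")
    z=R.from_quat(arm.read_ee_rot(),scalar_first=True).as_matrix()[:,2]; arm.movel(arm.read_tcp_pos()-.12*z,v=.1)
    above([.42,-.3],YC,.3); x,s=find([.55,.15],.05); print(x,s); locate([.5446,.3086])
E
```

```text
touch True 56.5 [0.5501 0.1495 0.0174] w 0.0328 pad 39.8 F [-0.7  1.8  5. ]
open 57.8 [0.5496 0.1493 0.0164] w 0.0602 pad 0.0 F [-0.8 -0.7 -0.3]
vial [0.5474 0.1641] score 117.6
[0.54740006 0.16407493] 117.6244644680468
vial [0.5443 0.3086] score 117.5
```

The vial stands upright again at (0.547, 0.164), fit score 118. Repeating the run with a high approach and a straight descent.

```bash
sed -i 's/above(xy,a,zf+.06); zt/above(xy,a,.17); zt/' h.py; sed -i 's/zt+.016\],q,v=.08)/zt+.016],q,v=.12)/' h.py
python3 - <<'E'
from h import *
p,s=locate([.5474,.1641]); pick(p); ok=insert(NEST,.012,YC)
if ok: release(); print(crimp())
E
```

```text
vial [0.5474 0.1641] score 117.6
centre 65.0 [0.5487 0.1633 0.0169] w 0.0332 pad 19.8 F [-1.5 -0.   5. ]
grip 68.6 [0.5479 0.1641 0.0171] w 0.0325 pad 40.0 F [-0.7 -0.4  6.3]
up 69.6 [0.5471 0.164  0.1491] w 0.0327 pad 39.7 F [-0.3 -0.6 -0.5]
blocked [0 0] 72.0 [ 0.6155 -0.0142  0.039 ] w 0.0327 pad 40.1 F [-0.6 -0.1  4.6]
blocked [0.0015 0.    ] 72.5 [ 0.6162 -0.0141  0.039 ] w 0.0326 pad 40.3 F [-1.   0.4  5.3]
blocked [0.0011 0.0011] 73.1 [ 0.6151 -0.0128  0.0377] w 0.0328 pad 40.5 F [-0.6 -0.2 -0.8]
in at offset [0.     0.0015] hit True 73.9 [ 0.6141 -0.0127  0.0289] w 0.0324 pad 41.5 F [-0.7 -0.2  3.5]
open 74.2 [ 0.6137 -0.0125  0.0285] w 0.0558 pad 0.0 F [-0.2  0.   0.1]
at handles 77.7 [ 0.4744 -0.0251  0.0444] w 0.0851 pad 0.0 F [0.2 0.3 0.8]
squeezed 78.7 [ 0.4732 -0.0239  0.0449] w 0.026 pad 36.5 F [-1.8  5.6 12.7]
let go 79.6 [ 0.474  -0.0251  0.044 ] w 0.0852 pad 0.0 F [-1.  -0.   1.1]
0.025991386229481963
```

Squeezed to 26 mm, which is fully closed. Now to move this vial to the rack, then do the second one.

```bash
sed -i 's/NEST=np.array(\[.6145,-.0142\])/NEST=np.array([.6140,-.0127])/' h.py
cat >> h.py <<'E'
def unload(i):
    above(NEST,YC,.17); arm.gripper_to(.056); down(.028,.12,8); arm.gripper_to(.02,40); st("grip"); down(.17,.12)
    b,a=bore(i); ok=insert(b,.008,a)
    if ok: release()
    return ok
E
python3 - <<'E'
from h import *
if unload(2):
    p,s=locate([.5444,.3086])
    if s>90:
        pick(p); ok=insert(NEST,.012,YC)
        if ok: release(); print(crimp())
E
```

```text
grip 83.8 [ 0.6145 -0.0128  0.029 ] w 0.0325 pad 39.9 F [-0.8  0.8  5.8]
blocked [0 0] 87.9 [ 0.4589 -0.296   0.0368] w 0.0329 pad 40.4 F [-0.4  1.   6.3]
blocked [0.0015 0.    ] 88.5 [ 0.4598 -0.2955  0.0367] w 0.0326 pad 40.3 F [0.7 0.6 6.2]
in at offset [0.0011 0.0011] hit True 89.2 [ 0.4592 -0.2941  0.025 ] w 0.0326 pad 40.4 F [-0.2  0.3  3.6]
open 89.6 [ 0.4588 -0.2936  0.0245] w 0.056 pad 0.0 F [-0.6  1.   0.5]
vial [0.5443 0.3086] score 131.0
centre 94.0 [0.5455 0.3079 0.0171] w 0.0331 pad 20.1 F [-0.6  0.1  4.5]
grip 97.6 [0.545  0.3088 0.0173] w 0.0324 pad 40.1 F [ 0.6 -0.1  5.2]
up 98.6 [0.5441 0.3085 0.1489] w 0.0325 pad 39.8 F [-0.1 -0.6 -1.2]
in at offset [0 0] hit True 101.6 [ 0.6141 -0.0128  0.029 ] w 0.0328 pad 40.7 F [-0.7 -0.   2.6]
open 101.9 [ 0.6138 -0.0126  0.0285] w 0.0562 pad 0.0 F [-0.6 -0.1  0.5]
at handles 105.4 [ 0.4739 -0.0236  0.0444] w 0.0852 pad 0.0 F [ 0.4 -0.6 -0.4]
squeezed 106.4 [ 0.4729 -0.0238  0.0449] w 0.0262 pad 33.8 F [-3.  -2.2  9.8]
let go 107.3 [ 0.4735 -0.0235  0.044 ] w 0.0849 pad 0.0 F [-0.2  0.2  1. ]
0.026215455253974458
```

```bash
python3 - <<'E'
from h import *
print(unload(0)); above([.48,.05],YC,.35)
shot("h",("side",280,110,110,90,4),("top",335,195,85,85,4))
above([.42,-.30],YC,.30)
im=[arm.get_image(n)["image"][:,:,::-1] for n in("top","side")]
a=cv2.imread("pics/h.png"); b=cv2.resize(np.hstack(im),(784,294)); o=np.zeros((a.shape[0]+294,784,3),np.uint8)
w=min(784,a.shape[1]); o[:a.shape[0],:w]=a[:,:w]; o[a.shape[0]:]=b[:,:784]; cv2.imwrite("pics/i.png",o[:600])
E
```

```text
grip 111.5 [ 0.6146 -0.0129  0.0291] w 0.0328 pad 39.9 F [ 0.5 -0.6  4.6]
blocked [0 0] 116.0 [ 0.5196 -0.2838  0.0367] w 0.0329 pad 40.2 F [-0.5  1.3  4.8]
blocked [0.0015 0.    ] 116.5 [ 0.5204 -0.2833  0.0365] w 0.0328 pad 40.3 F [-0.6  0.4  5.5]
in at offset [0.0011 0.0011] hit True 117.3 [ 0.5196 -0.2819  0.0251] w 0.0326 pad 40.3 F [ 0.7 -0.9  3.9]
open 117.6 [ 0.519  -0.2815  0.0243] w 0.0561 pad 0.0 F [-0.7 -1.   0.4]
True
```

View pics/i.png

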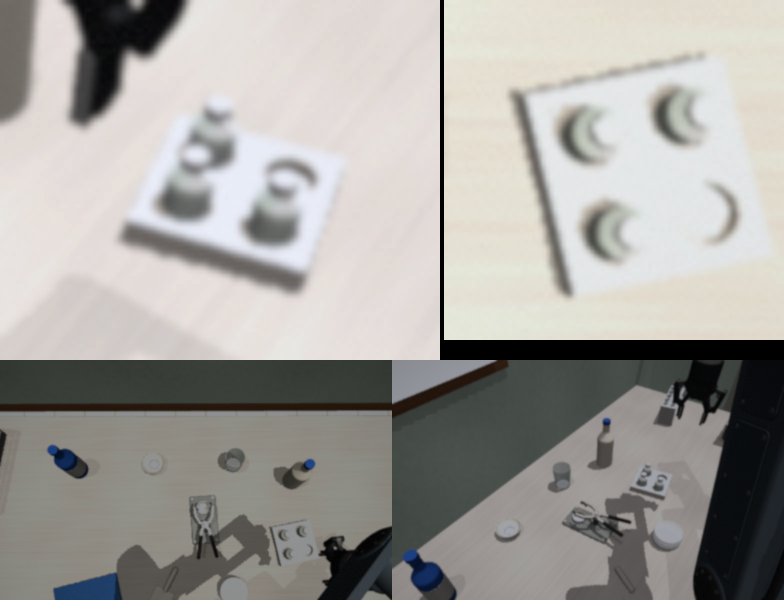

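Three vials stand upright and right down in the rack, at (212,130), (186,185) and (273,215) in the side crop. The nest is empty, the handles are open, the bystanders haven't moved, and there is no further vial on the bench.

```bash
python3 -c "
from cell import arm
print(arm.close_job(),arm.read_time_s())"
```

```text
the job is handed in; nothing more can be done
the job is handed in; nothing more can be done
```

I handed the job in at about 120 s: all three vials present stand upright in the rack, and the handles closed fully on both uncapped ones. I knocked one vial over mid-run and stood it back up. The crimps are inferred from the handle width (26 mm), and I got no verdict back.

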